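# Set out the tasting display at the pickle stall

## Task

Set out the tasting display: first load the rocking tray with the two squat jars, one centred on the cork pad at each end, so that the tray stands level; only then stand the tall jar in the middle of the round board and the small jar in the middle of the square board. Keep every jar upright, and leave the sauce bottle and the tin where they stand.

Things in the scene. Friction and masses are not known exactly. Their poses are not given: they have to be found in the camera images.
- squat_1: Squat jar, one of two alike: straight round glass jar, same diameter all the way up, paper label and flat white screw lid 16 mm high; 66 mm diameter, 60 mm high, about 0.25 kg. Origin: centre of the underside, z up. Loose, stands on the counter at the start.
- squat_2: The other squat jar, identical to squat_1 (66 mm diameter, 60 mm high). Origin: centre of the underside, z up. 
- tall: Tall jar: straight round glass jar, same diameter all the way up, paper label and flat white screw lid 16 mm high; 54 mm diameter, 125 mm high, 0.2 to 0.4 kg. Origin: centre of the underside, z up. 
- small: Small jar: straight round glass jar, same diameter all the way up, paper label and flat white screw lid 16 mm high; 42 mm diameter, 58 mm high, about 0.1 kg. Origin: centre of the underside, z up. 
- pad_a (a point): Round cork pad (80 mm diameter, 4 mm thick) on one end of the rocking tray. The point: centre of its top face, 68 mm above the counter when the tray is level. The tray is a pale plank 300 x 92 x 12 mm, its length along this point's y axis, on a low fixed steel stand with the pivot across its middle (along x, 50 mm above the counter).
- pad_b (a point): The same pad on the tray's other end, 210 mm from pad_a, on its -y side; point and sizes as pad_a. A light spring holds the empty tray level; one squat jar dips its end about 8 mm to a stop at 0.08 rad; an equal jar on the other end brings it level again. Place and yaw of the tray differ each time.
- board_round: Round pale wooden serving board lying fixed on the counter, 100 mm diameter, 12 mm thick. Origin: centre of the underside; its top is 12 mm above it.
- board_square: Square pale wooden serving board lying fixed on the counter, 90 x 90 mm, 12 mm thick, sides along its x and y. Origin: centre of the underside; its top is 12 mm above it.
- sauce_bottle: Bystander: amber sauce bottle with narrow neck and black cap, 48 mm diameter, 150 mm high, loose. Origin: centre of the underside, z up. Leave it where it stands.
- tin: Bystander: steel tin with a brown label band and a flat copper-brown metal top (not a white lid), 67 mm diameter, 86 mm high, loose. Origin: centre of the underside, z up. Leave it where it stands. (A black card reader, 85 x 62 x 22 mm, also lies loose among the jars and boards; it is not listed.)
Not all that is in view belongs to the job. Leave any blue, red or turquoise look-alike of the squat_2 alone.

How it is judged:
By the outcome, as a careful person would: the job done as asked, in the order asked, and still so for the second after the job is handed in, with the robot touching nothing.
It also fails if it takes over 128 s, if anything falls off the work surface, if the arm or the gripper's body presses on something with over 40 N, if the wrist force passes 120 N, or if a joint passes its speed limit or range.

## Robot

A 6-joint arm with a two-finger parallel gripper is mounted at the origin on the work surface. World frame = base frame: x ahead of the robot, y to its left, z up, the work surface at z = 0. Lengths are in m, angles in rad, forces in N, time in s.
With the tool pointing down it reaches from about 0.375 to 0.9 m from the base axis. Payload 3.1 kg.
Tool frame: the origin (TCP) lies midway between the tips of the shut fingers; the grasp point (between the pads) lies pinch_z behind it (pinch_z is the distance from the TCP to the grasp point, in m); y points along the fingers, z is the direction in which the jaws open and shut, and the axes are right-handed (so a half turn about y gives the same grasp; the last joint's range is limited). The gripper opens to 87 mm and grips with 3 to 60 N. Pads are 19 mm wide; open, the fingers measure 117 mm over their backs; the gripper's body (75 mm by 190 mm) begins 51 mm behind the grasp point.
Start: joints at [-1.331, 0.527, 1.433, -0, 1.181, -0.178], TCP at [0.254, -0.571, 0.223] pointing down, gripper open.
Joint ranges: [-3.08, 3.08], [-0.75, 2.2], [0.22, 2.44], [-1.43, 4.57], [0, 2.65], [-2.85, 2.85]. Speed limits (rad/s): [2.79, 2.79, 3.14, 3.14, 3.14, 3.14].

## Interface

Orientations are given as a unit quaternion [x, y, z, w].
In Python, from rig import get_obs, camera, hand_in, pinch_z gives the robot as it stands. The module is installed in compiled form; this text tells all that it offers.
- The arm moves only by the tool arm_command, never from a script. Its argument "plan" is a list of rows, each a list of 2 entries, a list of its own where there are three numbers: the shift along the world's x, y, z in units of 25 mm (1.0 is 25 mm), then the turn about the world's z in units of 5 degrees (1.0 is 5 degrees). A call has 1 to 5 rows; each row is the pose to reach, as a shift and turn from the pose commanded when the call began; what a row does not reach only later rows make up. A row lasts 1/10 s, in which the tool goes at most 50 mm and 8.59 degrees, less where a joint would pass 70% of its speed; a pose out of reach is approached as far as the arm can. A call with a gripper value outside its range is refused whole. "fingers" is the opening, from -1 (shut) to 1 (fully open), set as the call begins (left out, the last holds). The fingers move at their own pace and stop on an object; "force" is the grip in N (left out, the last holds). Time passes only in rows, so rows that repeat a pose let the fingers close. It gives the time, the measured TCP pose, the force and the opening at its end, in the units of the state.
- get_obs(): the state, without advancing time (a new reading comes with each control period).
- camera(name): name is "scene" or "top" or "wrist"; returns a dict with "pixels" (384x512x3 uint8, red, green, blue), "camera_matrix" (3x3 intrinsics, pixels), "R" (3x3) and "t" (3): a world point X has camera coordinates R X + t. Camera axes: x right, y down, z forward; pixel columns grow to the right and rows downward; lengths in m; the calibration is good to about 2 mm. A picture is of the moment at which its call begins. There is no depth.
- hand_in(): hands the job in, once; it reports no verdict.
The state is a dict: "time": time; "q": joint angles; "joint_velocities": joint speeds; "joint_torque": joint torques, N m; "position": TCP position; "tool_rot": TCP orientation; "ft_force": force on the tool from outside, world axes, zero at the start; "moment": the same for the moment, N m; "grip_width": finger opening in m.
Only numpy, scipy, OpenCV 4.12 (cv2) and the standard library are available. Lean on these libraries where they do the work, as an engineer would, in place of code of your own. Each camera call takes 0.05 s, during which the arm holds its last target.

## Working session

There is one attempt and no reset: what is moved stays moved. The work goes in short steps, Python scripts to look and compute and a tool call to move; the robot and the scene stay as the last step left them, time stands still between calls to the robot, and variables do not carry over. Pictures are saved under pics/ and viewed, and the job is handed in when it is done.

Besides the shell and the picture viewer there is one more tool, called after ">>>" as a command line: name --argument value ..., lists and objects as JSON in quotes. arm_command: Moves the arm, as the interface text tells. Its arguments: {"type":"object","properties":{"plan":{"type":"array"},"fingers":{"type":"number"},"force":{"type":"number"}},"required":["plan"]}

```bash
mkdir -p pics
python3 - <<'E'
from rig import get_obs, camera, pinch_z
import cv2
print(pinch_z, get_obs())
for n in ("scene","top"):
    c=camera(n); print(n,c["camera_matrix"].tolist(),c["R"].tolist(),c["t"].tolist())
    cv2.imwrite(f"pics/{n}0.png",cv2.resize(c["pixels"][:,:,::-1],(768,576),interpolation=cv2.INTER_CUBIC))
    cv2.imwrite(f"pics/{n}0_raw.png",c["pixels"][:,:,::-1])
E
```

```text
0.0187 {'time': 0.0, 'q': array([-1.33051243e+00,  5.28453610e-01,  1.43393279e+00, -1.48234263e-05,
        1.18136752e+00, -1.78487195e-01]), 'joint_velocities': array([ 3.03405452e-04,  4.37712013e-05, -4.81088033e-04,  5.18025841e-05,
        9.14488505e-04,  3.20999892e-04]), 'joint_torque': array([ 9.17746693e-04, -4.40039241e+01, -1.76590562e+01,  6.33442705e-02,
        5.82565984e-02, -1.71708280e-04]), 'position': array([ 0.25399967, -0.57024744,  0.22156964]), 'tool_rot': array([-0.14700876,  0.69242552, -0.69089831,  0.14695186]), 'ft_force': array([ 1.07388969e+00,  1.29751467e-01, -6.00629117e-04]), 'moment': array([-0.02345343,  0.04232229,  0.0081996 ]), 'grip_width': 0.08717496791067952}
scene [[363.4707405596058, 0.0, 257.5564561420037], [0.0, 363.4707405596058, 186.92231550214385], [0.0, 0.0, 1.0]] [[-0.7735701050715136, 0.6335241566534501, -0.015376458505858028], [0.5272049908464348, 0.6299055739712395, -0.5703278579085663], [-0.35163075827671575, -0.44929512663337234, -0.8212732182515414]] [0.4450281220184488, -0.1976871349380498, 1.2341188861760741]
top [[370.2489922706988, 0.0, 248.26126858392297], [0.0, 370.2489922706988, 187.82606781755857], [0.0, 0.0, 1.0]] [[0.00770632358786301, -0.9999595677228573, 0.004634166189951345], [-0.9959130445737271, -0.008092017274334852, -0.0899540266153838], [0.08998788932211074, -0.003922011722165715, -0.9959351372450935]] [-0.06455818030441864, 0.494518519054618, 1.3389098393995467]
```

View pics/scene0.png

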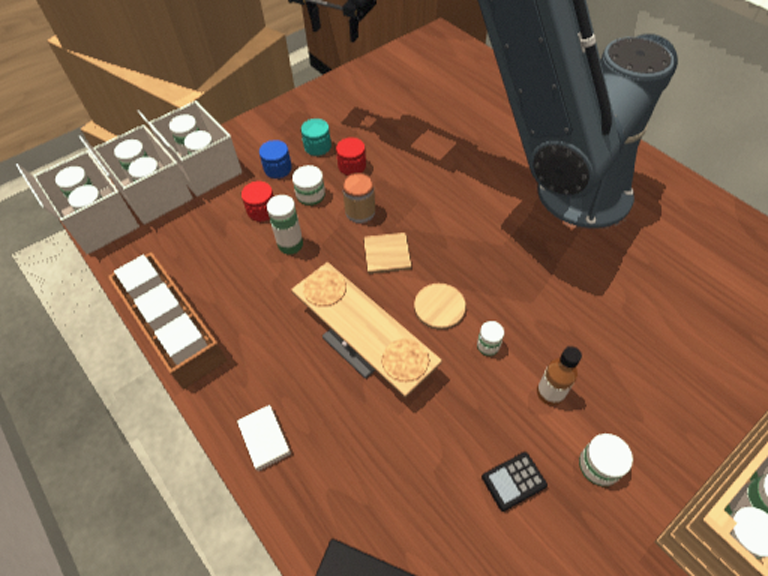

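View pics/top0.png

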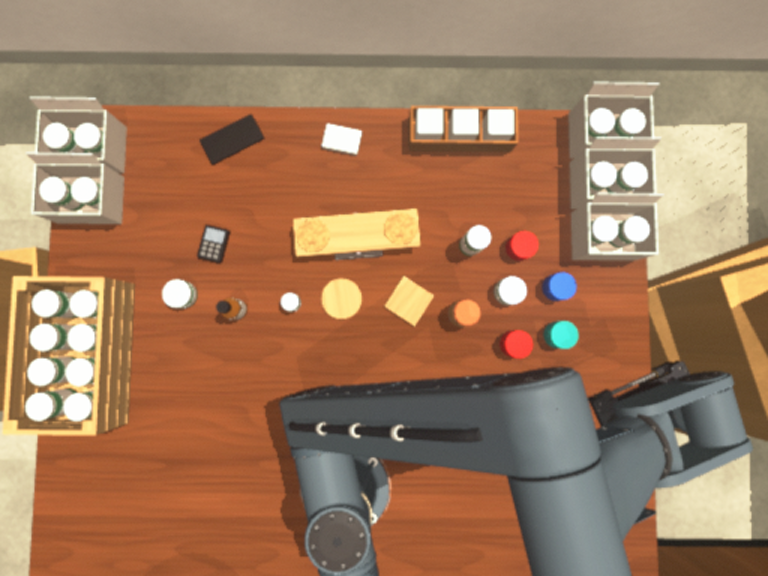

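The top view (768-px display) shows these candidates:
- **Squat jars:** white lids at (178,294) and (512,291).
- **Look-alikes to leave:** red (524,245), red (518,344), blue (561,286), teal (563,335), and the copper tin at (467,313).
- **Other jars:** tall jar (478,240), small jar (290,302). The white jars in the side crates don't belong to the job.
- **Targets:** tray pads (311,236) and (402,229), round board (342,298), square board (410,301).

Next I'll check close crops.

Run:
```python
import cv2,numpy as np
im=cv2.imread("pics/top0_raw.png")
def crop(n,x0,y0,w,h,s):
    c=cv2.resize(im[y0:y0+h,x0:x0+w],None,fx=s,fy=s,interpolation=cv2.INTER_CUBIC)
    for i in range(0,w,10):
        cv2.line(c,(i*s,0),(i*s,6 if i%50 else 14),(0,255,255),1); cv2.putText(c,str(x0+i),(i*s,24),0,.35,(0,255,255),1)
    for i in range(0,h,10):
        cv2.line(c,(0,i*s),(6,i*s),(0,255,255),1); cv2.putText(c,str(y0+i),(8,i*s+4),0,.35,(0,255,255),1)
    cv2.imwrite(n,c)
crop("pics/c1.png",100,135,130,85,6)
crop("pics/c2.png",190,130,100,95,6)
crop("pics/c3.png",290,140,100,100,6)
```

```text
(no output)
```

View pics/c1.png

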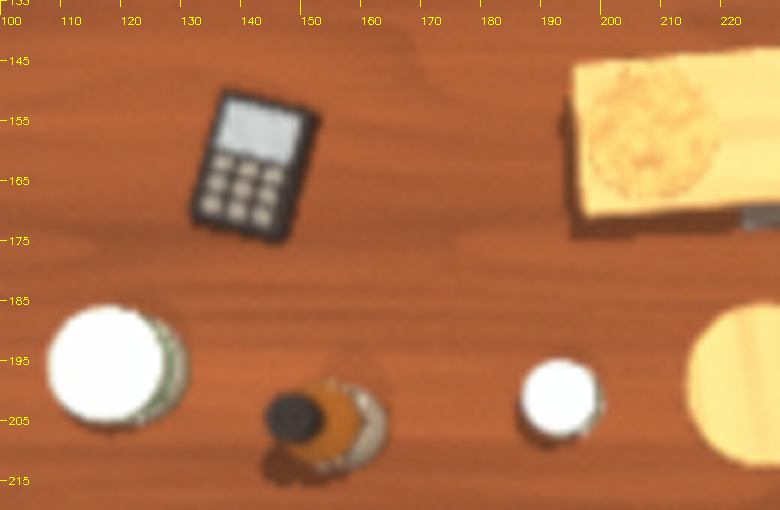

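View pics/c2.png

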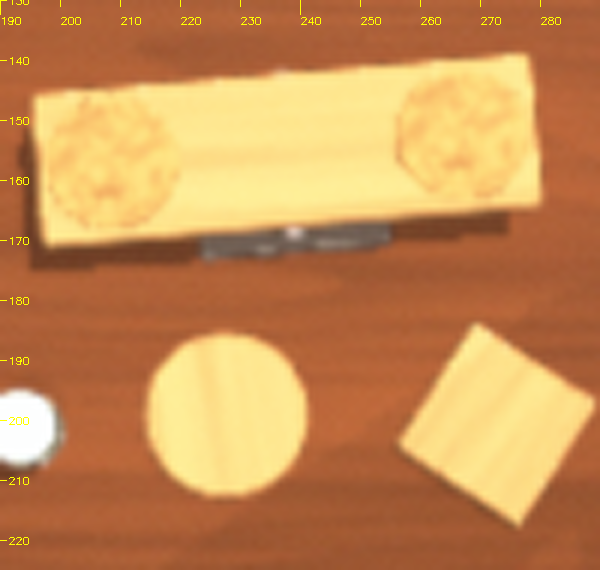

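View pics/c3.png

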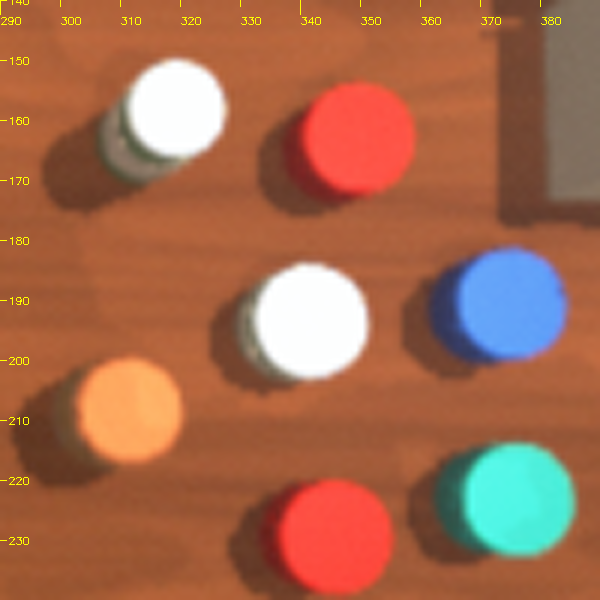

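```bash
cat > h.py <<'E'
import numpy as np,cv2
def ray(c,u,v):
    K,R,t=c["camera_matrix"],c["R"],c["t"]
    d=R.T@np.linalg.solve(K,[u,v,1.]); o=-R.T@t
    return o,d
def at(c,u,v,z):
    o,d=ray(c,u,v); return o+d*(z-o[2])/d[2]
def proj(c,X):
    p=c["camera_matrix"]@(c["R"]@np.asarray(X,float)+c["t"]); return p[:2]/p[2]
E
python3 - <<'E'
from h import *
from rig import camera
c=camera("top")
np.set_printoptions(precision=4,suppress=True)
L=dict(squatA=(117.7,195.7,.06),small=(193.5,201.3,.058),cap=(149,204.5,.15),reader=(142.5,162.5,.022),padL=(208.8,156.8,.068),padR=(267,152.3,.068),rnd=(227.7,199,.012),
s1=(269.5,183.8,.012),s2=(289.3,197,.012),s3=(276.5,217.7,.012),s4=(256.3,204,.012),
t1=(195.5,146,.064),t2=(278,139.2,.064),t3=(280.2,164.2,.064),t4=(197.7,171,.064),
tall=(319.5,158.2,.125),squatB=(341.7,193.5,.06),tin=(311.5,208.3,.086),red1=(349.6,163,.06),blue=(374.8,190.8,.06),red2=(346,229.7,.06),teal=(376.3,223.3,.06))
P={}
for k,(u,v,z) in L.items():
    P[k]=at(c,u-.42,v-.42,z); print(k,P[k])
print("sq",sum(P[f"s{i}"] for i in range(1,5))/4)
print("tray",sum(P[f"t{i}"] for i in range(1,5))/4)
d=P["padL"]-P["padR"];print(np.linalg.norm(d),np.arctan2(-d[0],d[1]),(P["padL"]+P["padR"])/2)
s=camera("scene")
for k in ("squatA","small","padL","padR","rnd","tall","squatB"): print(k,proj(s,P[k])*1.5)
E
```

```text
squatA [0.4612 0.4059 0.06  ]
small [0.4435 0.1359 0.058 ]
cap [0.4267 0.2697 0.15  ]
reader [0.5874 0.3326 0.022 ]
padL [0.6027 0.0831 0.068 ]
padR [ 0.6208 -0.1251  0.068 ]
rnd [0.4554 0.0165 0.012 ]
s1 [ 0.5131 -0.1378  0.012 ]
s2 [ 0.4647 -0.2112  0.012 ]
s3 [ 0.388  -0.1639  0.012 ]
s4 [ 0.4378 -0.0893  0.012 ]
t1 [0.6424 0.1321 0.064 ]
t2 [ 0.6698 -0.1649  0.064 ]
t3 [ 0.5788 -0.1729  0.064 ]
t4 [0.5517 0.1223 0.064 ]
tall [ 0.5911 -0.3021  0.125 ]
squatB [ 0.4755 -0.3931  0.06  ]
tin [ 0.4208 -0.2802  0.086 ]
red1 [ 0.5859 -0.4233  0.06  ]
blue [ 0.4861 -0.5119  0.06  ]
red2 [ 0.3469 -0.4065  0.06  ]
teal [ 0.3703 -0.5145  0.06  ]
sq [ 0.4509 -0.1505  0.012 ]
tray [ 0.6107 -0.0208  0.064 ]
0.2090694237370693 0.0866927775936857 [ 0.6118 -0.021   0.068 ]
squatA [609.8715 453.5662]
small [491.6189 330.2413]
padL [404.1725 358.8298]
padR [324.3334 286.8265]
rnd [439.4775 304.1097]
tall [280.5454 204.3907]
squatB [307.4677 175.8987]
```

```bash
cat >> h.py <<'E'
from scipy.spatial.transform import Rotation as Ro
def st():
    from rig import get_obs
    o=get_obs(); M=Ro.from_quat(o["tool_rot"]).as_matrix(); j=M[:,2]
    print("t",round(o["time"],2),"pos",o["position"].round(4),"jawdeg",round(np.degrees(np.arctan2(j[1],j[0])),1),"q",o["q"].round(2),"F",o["ft_force"].round(1),"w",round(o["grip_width"],4))
    return o
def go(x,y,z,jaw):
    "print units needed; jaw deg mod 180"
    o=st(); p=o["position"]; M=Ro.from_quat(o["tool_rot"]).as_matrix(); j=M[:,2]
    a=np.degrees(np.arctan2(j[1],j[0])); d=(jaw-a+90)%180-90
    print("units",((np.array([x,y,z])-p)/.025).round(2),"turn",round(d/5,2))
E
python3 - <<'E'
from h import *
go(.4755,-.3931,.15,90)
go(.4755,-.3931,.022,90)
E
```

```text
t 0.2 pos [ 0.2541 -0.5705  0.222 ] jawdeg -66.0 q [-1.33  0.53  1.43  0.    1.18 -0.18] F [-0.8  0.6 -0.2] w 0.0871
units [ 8.86  7.1  -2.88] turn -4.8
t 0.2 pos [ 0.2541 -0.5705  0.222 ] jawdeg -66.0 q [-1.33  0.53  1.43  0.    1.18 -0.18] F [-0.8  0.6 -0.2] w 0.0871
units [ 8.86  7.1  -8.  ] turn -4.8
```

>>> arm_command --plan '[[[1.8, 1.4, 0], -1], [[3.6, 2.8, 0], -2], [[5.4, 4.2, 0], -3], [[7.2, 5.6, 0], -4], [[8.8, 7.0, 0], -4.8]]' --fingers 1 --force 15

```text
time: 0.7
position: [0.4517, -0.4148, 0.2224]
tool_rot: [-0.001, -0.707, 0.707, 0.001]
ft_force: [0.3, -0.7, 0.3]
grip_width: 0.0867
```

Run:
```python
from h import *
from rig import camera
go(.4755,-.3931,.022,90)
c=camera("wrist")
print(c["R"].round(3).tolist(),c["t"].round(3).tolist())
cv2.imwrite("pics/w1.png",cv2.resize(c["pixels"][:,:,::-1],(768,576)))
print(proj(c,[.4755,-.3931,.06])*1.5)
```

```text
t 0.7 pos [ 0.4517 -0.4148  0.2224] jawdeg -90.2 q [-0.92  0.51  1.46  0.    1.17  0.65] F [ 0.3 -0.7  0.3] w 0.0867
units [ 0.95  0.87 -8.02] turn 0.04
[[-0.002, -1.0, 0.001], [-0.961, 0.002, 0.275], [-0.275, -0.0, -0.961]] [-0.415, 0.401, 0.515]
[350.06497675 230.83104159]
```

View pics/w1.png

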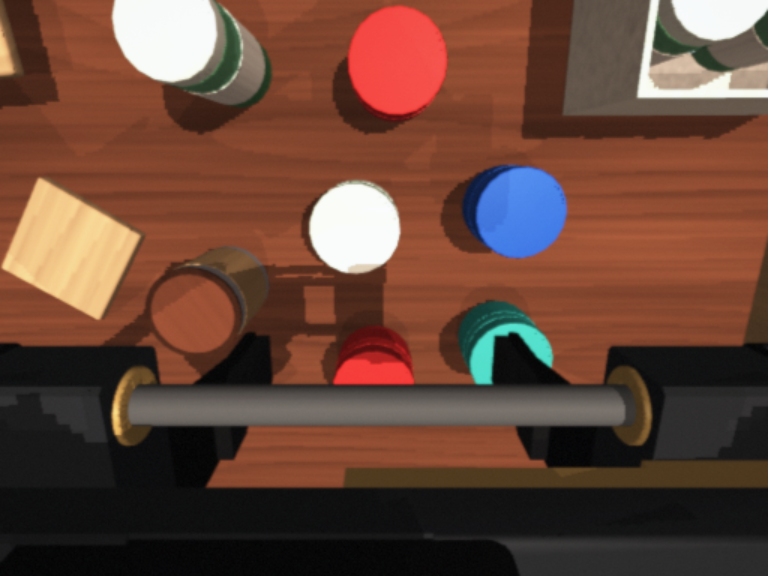

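The wrist view shows the white squat lid at (355,227), with red, blue and teal lids around it. I predicted (350,231), so they nearly agree. I'll settle the arm and measure again.

>>> arm_command --plan '[[[0.9, 0.9, 0], 0], [[0.9, 0.9, 0], 0]]'

```text
time: 0.95
position: [0.475, -0.3903, 0.2223]
tool_rot: [-0.002, 0.708, -0.706, 0.002]
ft_force: [-0.4, -0.0, -0.8]
grip_width: 0.0871
```

```bash
cat >> h.py <<'E'
def wr(name,pts,which="wrist"):
    from rig import camera
    c=camera(which); im=np.ascontiguousarray(c["pixels"][:,:,::-1])
    b=cv2.resize(im,(768,576),interpolation=cv2.INTER_CUBIC)
    for X in pts:
        p=proj(c,X); cv2.drawMarker(b,tuple(int(round(v*1.5)) for v in p),(255,0,255),0,12,1); print("pred",p.round(1))
    cv2.imwrite(name,b); return c,im
def white(c,im,X,rad=45,z=None,r=None):
    "refine white lid centre near predicted X; returns world xy at z by circle fit of lid"
    p=proj(c,X); m=(im.min(2)>190).astype(np.uint8)
    n,lab,stt,cen=cv2.connectedComponentsWithStats(m)
    best=min((i for i in range(1,n) if stt[i,4]>100),key=lambda i:np.hypot(*(cen[i]-p)))
    cs,_=cv2.findContours((lab==best).astype(np.uint8),0,1)
    e=cv2.fitEllipse(max(cs,key=len)); q=at(c,e[0][0],e[0][1],X[2])
    print("lid px",np.round(e[0],1),np.round(e[1],1),"world",q.round(4)); return q
E
python3 - <<'E'
from h import *
go(.4755,-.3931,.022,90)
c,im=wr("pics/w2.png",[[.4755,-.3931,.06]])
white(c,im,[.4755,-.3931,.06])
E
```

```text
t 0.95 pos [ 0.475  -0.3903  0.2223] jawdeg -89.7 q [-0.87  0.51  1.46  0.    1.17  0.7 ] F [-0.4 -0.  -0.8] w 0.0871
units [ 0.02 -0.11 -8.01] turn -0.05
pred [256.2 174.9]
lid px [260.4 168.2] [46.6 58.3] world [ 0.483  -0.3977  0.06  ]
```

View pics/w2.png

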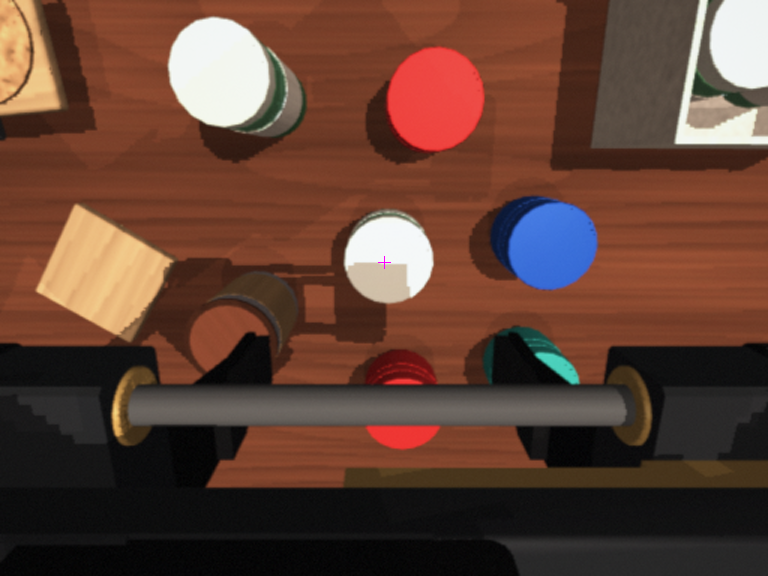

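The squat lid spans x 344–434 and y 212–303 in the display, so its centre is (389,257). The top-camera estimate is about 3 mm off, so I'll use the average of the two and descend.

>>> arm_command --plan '[[[0.1, -0.2, -1.9], 0], [[0.1, -0.2, -3.8], 0], [[0.1, -0.2, -5.6], 0], [[0.1, -0.2, -7.0], 0], [[0.1, -0.2, -7.9], 0]]'

```text
time: 1.5
position: [0.4729, -0.3984, 0.0218]
tool_rot: [-0.001, 0.708, -0.706, -0.002]
ft_force: [-0.2, -0.2, 0.8]
grip_width: 0.0868
```

>>> arm_command --plan '[[[0, 0, 0], 0], [[0, 0, 0], 0], [[0, 0, 0], 0], [[0, 0, 0], 0], [[0, 0, 0], 0]]' --fingers -1 --force 15

```text
time: 2.0
position: [0.4758, -0.3994, 0.0267]
tool_rot: [-0.0, -0.706, 0.708, -0.001]
ft_force: [-0.9, 0.9, 2.8]
grip_width: 0.066
```

>>> arm_command --plan '[[[0, 0, 0], 0], [[0, 0, 0], 0], [[0, 0, 0], 0]]'

```text
time: 2.3
position: [0.4758, -0.3994, 0.0266]
tool_rot: [-0.0, -0.706, 0.708, -0.001]
ft_force: [-1.3, 1.0, 6.5]
grip_width: 0.0652
```

Run:
```python
from h import *
st()
c,im=wr("pics/w3.png",[])
c,im=wr("pics/t3.png",[],"scene"); st()
```

```text
t 2.3 pos [ 0.4758 -0.3994  0.0266] jawdeg -90.0 q [-0.88  0.78  1.58 -0.    0.78  0.69] F [-1.3  1.   6.5] w 0.0652
t 2.4 pos [ 0.4758 -0.3993  0.0266] jawdeg -90.0 q [-0.88  0.78  1.58 -0.    0.78  0.69] F [-1.1  0.8  5.9] w 0.0658
```

View pics/w3.png

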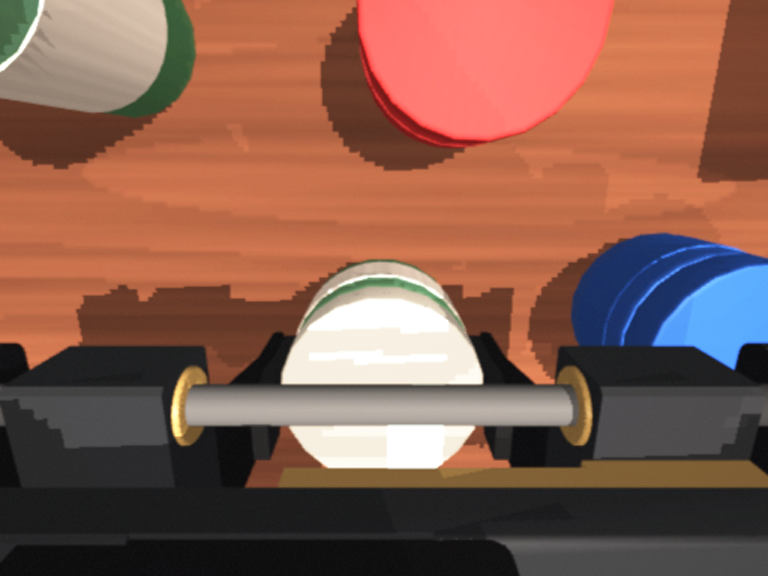

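View pics/t3.png

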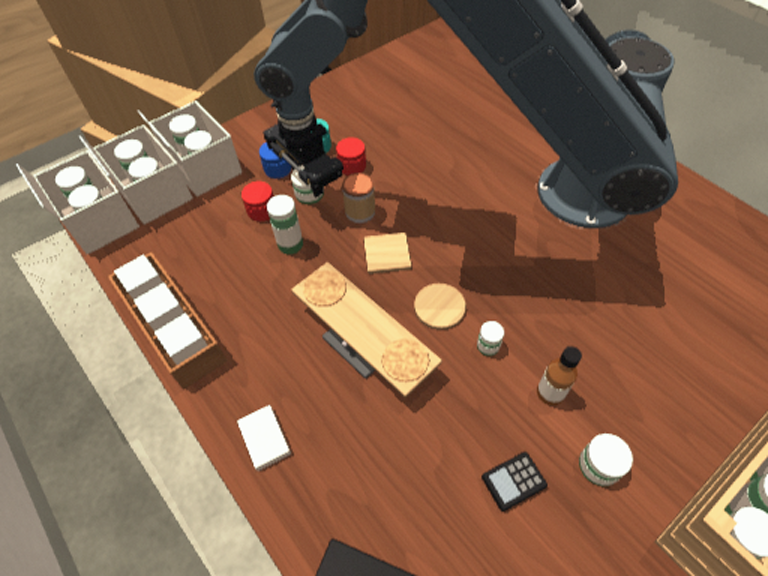

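The squat jar is gripped at a width of 66 mm and stands upright. Now I'll lift it.

>>> arm_command --plan '[[[0, 0, 1.0], 0], [[0, 0, 2.6], 0], [[0, 0, 4.4], 0], [[0, 0, 6.2], 0], [[0, 1, 6.4], 0]]'

```text
time: 2.9
position: [0.479, -0.3798, 0.1918]
tool_rot: [-0.005, -0.702, 0.712, -0.003]
ft_force: [2.0, -0.6, -1.9]
grip_width: 0.0656
```

>>> arm_command --plan '[[[0.5, 1.6, 0], 0], [[1.0, 3.2, 0], 0], [[1.5, 4.8, 0], 0], [[2.0, 6.4, 0], 0], [[2.5, 8.0, 0], 0]]'

```text
time: 3.4
position: [0.5378, -0.1716, 0.1849]
tool_rot: [-0.0, 0.707, -0.707, -0.0]
ft_force: [0.3, -0.2, -2.3]
grip_width: 0.0657
```

>>> arm_command --plan '[[[0.5, 1, 0], 0], [[0.5, 1, 0], 0], [[0.5, 1, 0], 0]]'

```text
time: 3.7
position: [0.5503, -0.1478, 0.1848]
tool_rot: [0.001, -0.707, 0.707, -0.001]
ft_force: [-0.0, -0.8, -1.9]
grip_width: 0.0659
```

Run:
```python
from h import *
go(.6208,-.1251,.0946,90)
c,im=wr("pics/w4.png",[[.6027,.0831,.068],[.6208,-.1251,.068]])
```

```text
t 3.7 pos [ 0.5503 -0.1478  0.1848] jawdeg -89.9 q [-0.46  0.5   1.61 -0.    1.03  1.11] F [-0.  -0.8 -1.9] w 0.0659
units [ 2.82  0.91 -3.61] turn -0.02
pred [  0.7 129.5]
pred [228.1 109.8]
```

View pics/w4.png

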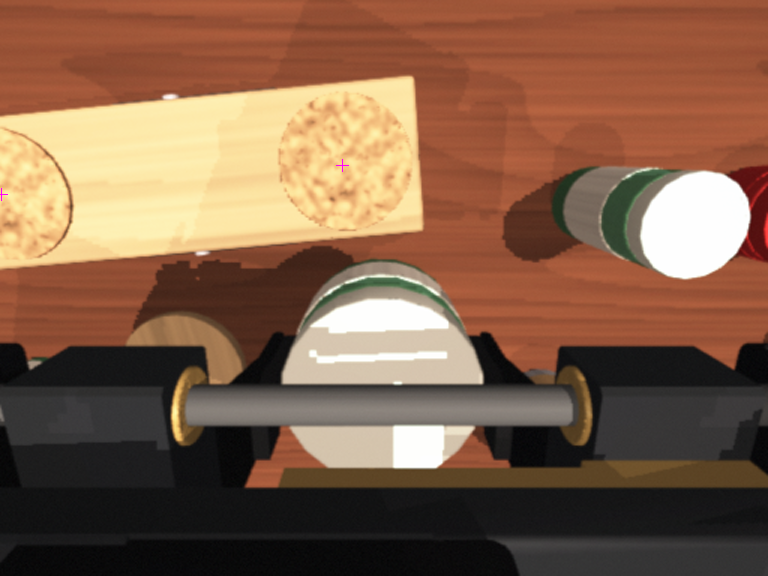

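The wrist view shows the right pad at about (345,161) against a prediction of (342,165), so about 2 mm apart. The jar hangs upright in the gripper. I'll place it on the -y pad (pad_b).

>>> arm_command --plan '[[[1.4, 0.4, 0], 0], [[2.8, 0.9, -0.5], 0], [[2.8, 0.9, -2.0], 0], [[2.8, 0.9, -3.0], 0], [[2.8, 0.9, -3.2], 0]]'

```text
time: 4.25
position: [0.6173, -0.1265, 0.1012]
tool_rot: [-0.002, 0.708, -0.706, -0.003]
ft_force: [-1.3, -0.3, -1.9]
grip_width: 0.0657
```

>>> arm_command --plan '[[[0, 0, -0.1], 0], [[0, 0, -0.2], 0], [[0, 0, -0.3], 0], [[0, 0, -0.4], 0], [[0, 0, -0.4], 0]]'

```text
time: 4.75
position: [0.6205, -0.1261, 0.0956]
tool_rot: [-0.0, -0.707, 0.707, -0.0]
ft_force: [-0.5, 0.4, -2.2]
grip_width: 0.0658
```

Run:
```python
from h import *
go(.621,-.126,.0946,90)
c,im=wr("pics/w5.png",[])
```

```text
t 4.75 pos [ 0.6205 -0.1261  0.0956] jawdeg -90.0 q [-0.38  0.69  1.51 -0.    0.93  1.19] F [-0.5  0.4 -2.2] w 0.0658
units [ 0.02  0.   -0.04] turn 0.0
```

View pics/w5.png

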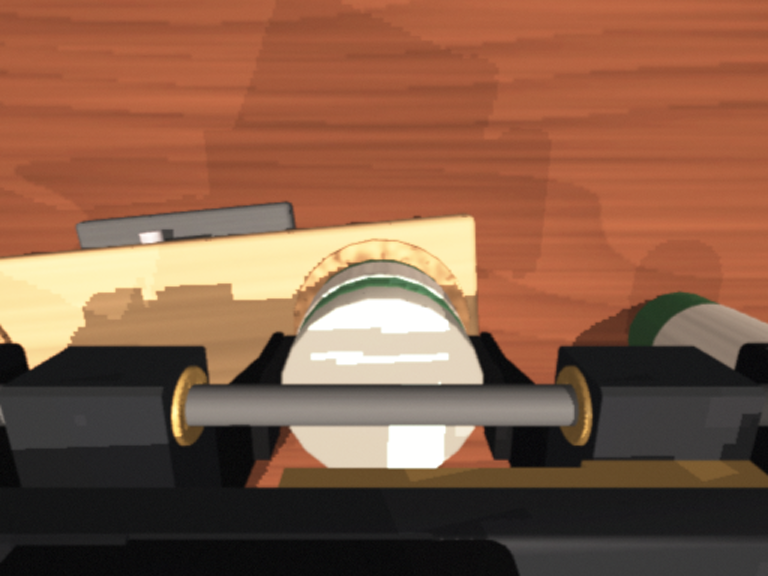

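The pad arc spans x 295–470 around the jar, which is centred at 384, so it is well centred. I'll lower it through the dip and release.

>>> arm_command --plan '[[[0, 0, -0.1], 0], [[0, 0, -0.15], 0], [[0, 0, -0.2], 0], [[0, 0, -0.28], 0], [[0, 0, -0.28], 0]]'

```text
time: 5.3
position: [0.6209, -0.1266, 0.0884]
tool_rot: [-0.0, -0.707, 0.707, -0.0]
ft_force: [1.2, -2.2, 0.4]
grip_width: 0.0657
```

>>> arm_command --plan '[[[0, 0, 0], 0], [[0, 0, 0], 0], [[0, 0, 0], 0], [[0, 0, 0], 0], [[0, 0, 0], 0]]' --fingers 0.75

```text
time: 5.8
position: [0.6202, -0.1257, 0.088]
tool_rot: [-0.0, 0.707, -0.707, -0.0]
ft_force: [0.2, -0.6, -0.2]
grip_width: 0.076
```

Run:
```python
from h import *
st()
c,im=wr("pics/w6.png",[])
```

```text
t 5.8 pos [ 0.6202 -0.1257  0.088 ] jawdeg -90.0 q [-0.38  0.71  1.52  0.    0.92  1.19] F [ 0.2 -0.6 -0.2] w 0.076
```

View pics/w6.png

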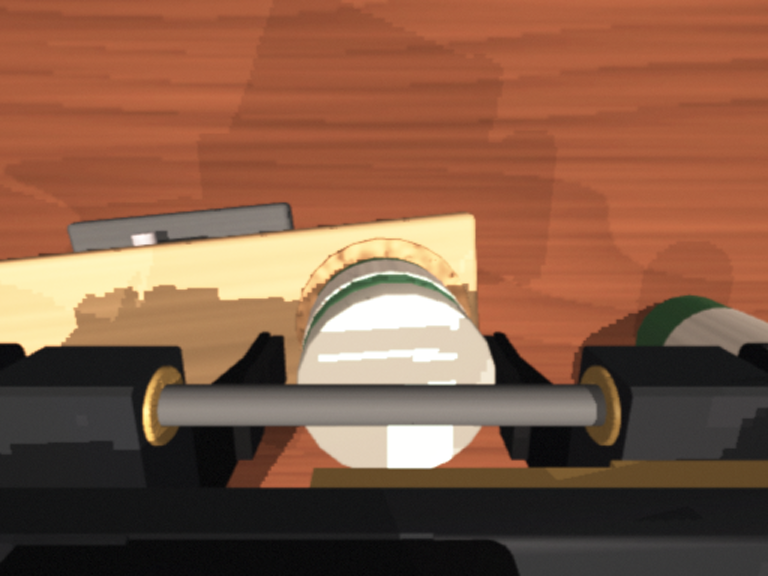

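The jar stands on the pad, with the tray dipped to the -y side. I'll open the gripper, rise and go to the other squat jar.

>>> arm_command --plan '[[[0, 0, 0], 0], [[0, 0, 0.8], 0], [[0, 0, 2.4], 0], [[0, 0, 4], 0], [[0, 0, 5], 0]]' --fingers 1

```text
time: 6.35
position: [0.6216, -0.1264, 0.2163]
tool_rot: [-0.001, -0.707, 0.708, -0.001]
ft_force: [1.5, 0.1, 0.0]
grip_width: 0.0866
```

>>> arm_command --plan '[[[-0.5, 1.8, 0], 1.6], [[-1, 3.6, 0], 3.2], [[-1.5, 5.4, 0], 4.8], [[-2, 7.2, 0], 6.4], [[-2.5, 9.0, 0], 8]]'

```text
time: 6.85
position: [0.5571, 0.1006, 0.2133]
tool_rot: [-0.243, 0.664, -0.664, 0.244]
ft_force: [1.0, 0.8, -0.5]
grip_width: 0.0868
```

>>> arm_command --plan '[[[-0.5, 1.8, 0], 1.6], [[-1, 3.6, 0], 3.2], [[-1.5, 5.4, 0], 4.8], [[-2, 7.2, 0], 6.4], [[-2.5, 9.0, 0], 8]]'

```text
time: 7.35
position: [0.4945, 0.3258, 0.2132]
tool_rot: [0.456, -0.54, 0.54, -0.456]
ft_force: [0.4, 0.7, -0.5]
grip_width: 0.0871
```

Run:
```python
from h import *
go(.461,.406,.0246,0)
```

```text
t 7.35 pos [0.4945 0.3258 0.2132] jawdeg -9.7 q [0.39 0.49 1.53 0.   1.12 0.56] F [ 0.4  0.7 -0.5] w 0.0871
units [-1.34  3.21 -7.55] turn 1.94
```

>>> arm_command --plan '[[[-0.7, 1.6, 0], 1], [[-1.3, 3.2, 0], 1.9], [[-1.3, 3.2, 0], 1.9], [[-1.3, 3.2, 0], 1.9]]'

```text
time: 7.75
position: [0.462, 0.4048, 0.2129]
tool_rot: [0.498, -0.502, 0.502, -0.498]
ft_force: [1.0, -0.3, -0.5]
grip_width: 0.0871
```

Run:
```python
from h import *
go(.461,.406,.0246,0)
c,im=wr("pics/w7.png",[[.4612,.4059,.06]])
```

```text
t 7.75 pos [0.462  0.4048 0.2129] jawdeg -0.4 q [ 0.54  0.52  1.47 -0.    1.15  0.54] F [ 1.  -0.3 -0.5] w 0.0871
units [-0.04  0.05 -7.53] turn 0.08
pred [254.3 176.3]
```

View pics/w7.png

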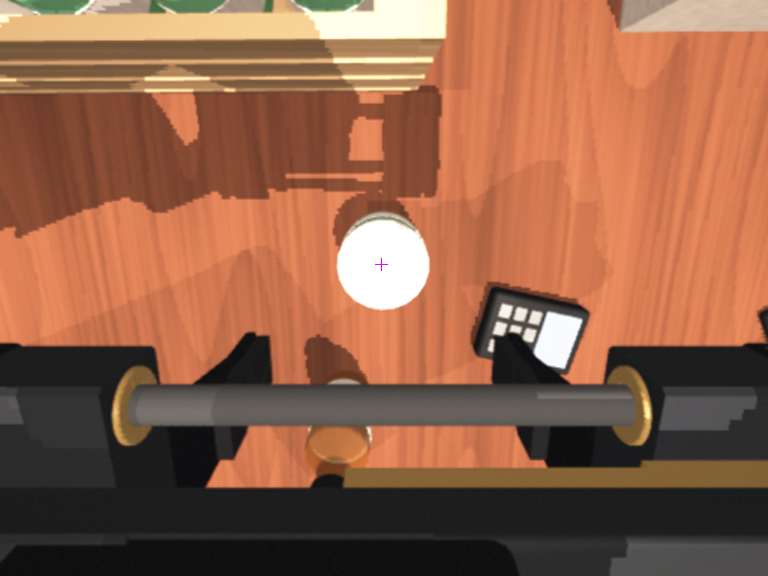

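The lid centre at (383,262) matches the prediction within 2 px, with the bottle behind and the reader to the right, both clear. Descending and gripping.

>>> arm_command --plan '[[[0, 0, -1.9], 0], [[0, 0.1, -3.8], 0], [[0, 0.1, -5.4], 0], [[0, 0.1, -6.7], 0], [[0, 0.1, -7.5], 0]]'

```text
time: 8.3
position: [0.4625, 0.4037, 0.0227]
tool_rot: [-0.499, 0.503, -0.503, 0.495]
ft_force: [0.2, 0.5, -0.0]
grip_width: 0.0868
```

>>> arm_command --plan '[[[0, 0, 0], 0], [[0, 0, 0], 0], [[0, 0, 0], 0], [[0, 0, 0], 0], [[0, 0, 0], 0]]' --fingers -1

```text
time: 8.8
position: [0.464, 0.4067, 0.0273]
tool_rot: [0.497, -0.502, 0.503, -0.499]
ft_force: [1.2, -1.6, 4.0]
grip_width: 0.0654
```

>>> arm_command --plan '[[[0, 0, 0], 0], [[0, 0, 0], 0], [[0, 0, 0], 0]]'

```text
time: 9.1
position: [0.464, 0.4067, 0.0273]
tool_rot: [0.497, -0.502, 0.503, -0.499]
ft_force: [-0.1, -1.4, 6.3]
grip_width: 0.0652
```

>>> arm_command --plan '[[[0, 0, 1.0], 0], [[0, 0, 2.6], 0], [[0, 0, 4.4], 0], [[0, 0, 6.2], 0], [[0, 0, 7], 0]]'

```text
time: 9.6
position: [0.4643, 0.4079, 0.2051]
tool_rot: [0.495, -0.502, 0.503, -0.5]
ft_force: [0.4, 0.7, -2.8]
grip_width: 0.0656
```

>>> arm_command --plan '[[[0.8, -1.7, 0], 0], [[1.6, -3.4, 0], 0], [[2.4, -5.1, 0], 0], [[3.2, -6.8, 0], 0], [[4.0, -8.5, 0], 0]]'

```text
time: 10.1
position: [0.5626, 0.1926, 0.2003]
tool_rot: [-0.498, 0.502, -0.502, 0.498]
ft_force: [1.1, -0.2, -2.9]
grip_width: 0.066
```

>>> arm_command --plan '[[[0.8, -1.7, 0], 0], [[1.6, -3.4, -0.5], 0], [[1.6, -4, -1], 0], [[1.6, -4, -1], 0], [[1.6, -4, -1], 0]]'

```text
time: 10.6
position: [0.6019, 0.0945, 0.175]
tool_rot: [-0.498, 0.503, -0.502, 0.497]
ft_force: [0.5, 0.8, -2.2]
grip_width: 0.0658
```

Run:
```python
from h import *
go(.6035,.083,.103,0)
c,im=wr("pics/w8.png",[[.6208,-.1251,.12],[.6027,.0831,.068]])
c,im=wr("pics/s8.png",[],"scene")
```

```text
t 10.6 pos [0.6019 0.0945 0.175 ] jawdeg -0.5 q [-0.03  0.56  1.52  0.    1.06 -0.02] F [ 0.5  0.8 -2.2] w 0.0658
units [ 0.07 -0.46 -2.88] turn 0.11
pred [276.7 421.8]
pred [256.4 200.5]
```

View pics/w8.png

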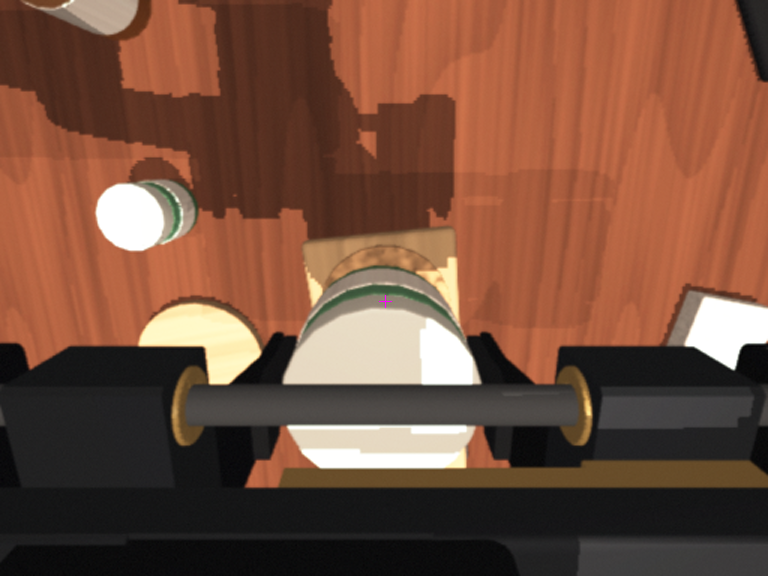

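View pics/s8.png

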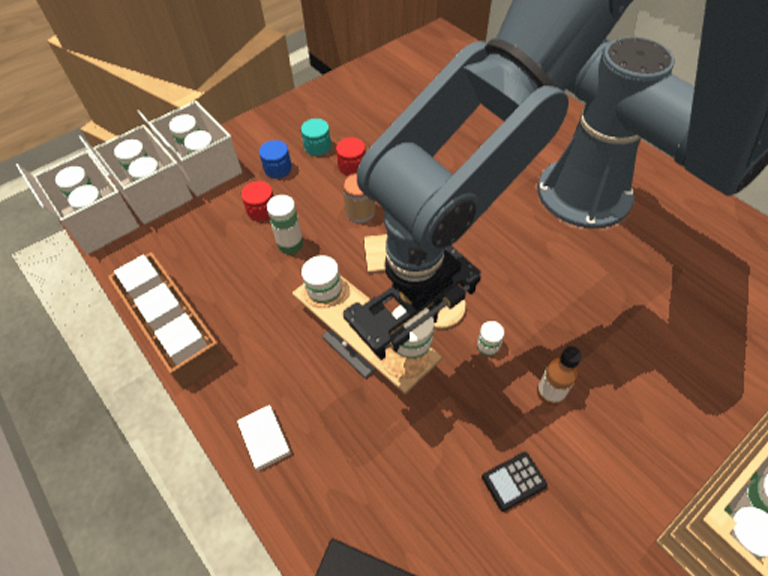

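The first jar stands well on the far pad. In the wrist view the raised pad's arc spans x 327–440 and the held jar is centred at 383, so they are aligned. Lowering.

>>> arm_command --plan '[[[0.07, -0.46, -0.8], 0], [[0.07, -0.46, -1.8], 0], [[0.07, -0.46, -2.3], 0], [[0.07, -0.46, -2.5], 0], [[0.07, -0.46, -2.5], 0]]'

```text
time: 11.2
position: [0.6043, 0.0835, 0.1129]
tool_rot: [-0.498, 0.502, -0.502, 0.498]
ft_force: [-0.3, -0.7, -2.9]
grip_width: 0.0654
```

>>> arm_command --plan '[[[0, 0, -0.1], 0], [[0, 0, -0.2], 0], [[0, 0, -0.3], 0], [[0, 0, -0.3], 0]]'

```text
time: 11.6
position: [0.6047, 0.0825, 0.1057]
tool_rot: [0.498, -0.502, 0.502, -0.498]
ft_force: [0.6, -0.1, -1.5]
grip_width: 0.0659
```

Run:
```python
from h import *
go(.6035,.0825,.0953,0)
c,im=wr("pics/w9.png",[])
```

```text
t 11.6 pos [0.6047 0.0825 0.1057] jawdeg -0.5 q [-0.05  0.66  1.57  0.    0.92 -0.04] F [ 0.6 -0.1 -1.5] w 0.0659
units [-0.05  0.   -0.41] turn 0.1
```

View pics/w9.png

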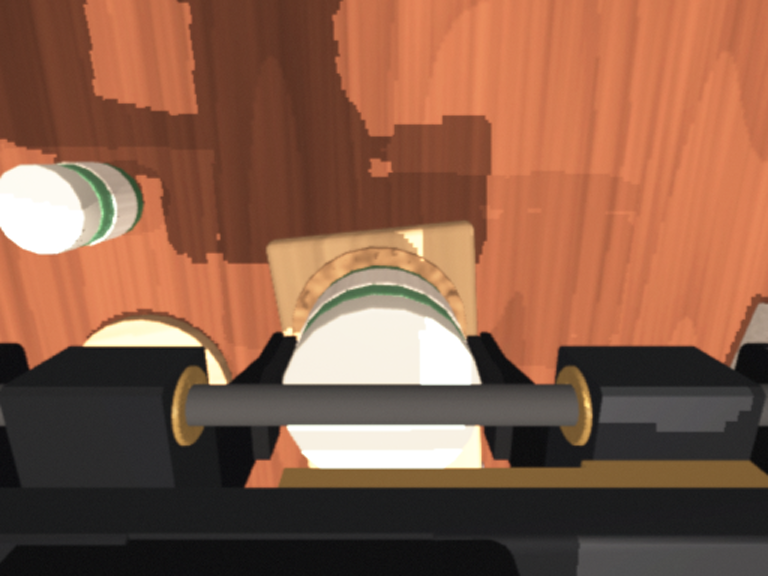

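>>> arm_command --plan '[[[-0.04, 0, -0.1], 0], [[-0.04, 0, -0.2], 0], [[-0.04, 0, -0.3], 0], [[-0.04, 0, -0.4], 0], [[-0.04, 0, -0.4], 0]]'

```text
time: 12.15
position: [0.6037, 0.0827, 0.0954]
tool_rot: [-0.498, 0.502, -0.502, 0.498]
ft_force: [1.0, 1.0, 0.3]
grip_width: 0.0657
```

>>> arm_command --plan '[[[0, 0, 0], 0], [[0, 0, 0], 0], [[0, 0, 0], 0], [[0, 0, 0], 0], [[0, 0, 0], 0]]' --fingers 0.75

```text
time: 12.65
position: [0.6036, 0.0824, 0.0956]
tool_rot: [0.498, -0.502, 0.502, -0.498]
ft_force: [0.9, 0.0, -0.3]
grip_width: 0.076
```

>>> arm_command --plan '[[[0, 0, 0], 0], [[0, 0, 0.8], 0], [[0, 0, 2.4], 0], [[0, 0, 4], 0], [[0, 0, 5], 0]]' --fingers 1

```text
time: 13.15
position: [0.6048, 0.0825, 0.2236]
tool_rot: [0.497, -0.501, 0.503, -0.499]
ft_force: [1.4, -0.1, 0.1]
grip_width: 0.0869
```

>>> arm_command --plan '[[[-1.8, 0, 0], 0], [[-3.6, 0, 0], 0], [[-5, 0, 0], 0], [[-5, 0, 0], 0]]'

```text
time: 13.55
position: [0.4719, 0.0832, 0.22]
tool_rot: [-0.5, 0.504, -0.5, 0.496]
ft_force: [-0.6, -0.5, -0.5]
grip_width: 0.087
```

Run:
```python
from h import *
st()
from rig import camera
c=camera("scene");im=np.ascontiguousarray(c["pixels"][:,:,::-1])
cv2.imwrite("pics/s10.png",cv2.resize(im[150:290,170:320],None,fx=5,fy=4.2857/1.0714*1.25,interpolation=cv2.INTER_CUBIC)[:600])
c,im=wr("pics/t10.png",[[.6208,-.1251,.128],[.6027,.0831,.128]],"top")
```

```text
t 13.55 pos [0.4719 0.0832 0.22  ] jawdeg -0.5 q [-0.06  0.34  1.79 -0.    1.02 -0.05] F [-0.6 -0.5 -0.5] w 0.087
pred [267.5 148.6]
pred [206.6 153.3]
```

View pics/s10.png

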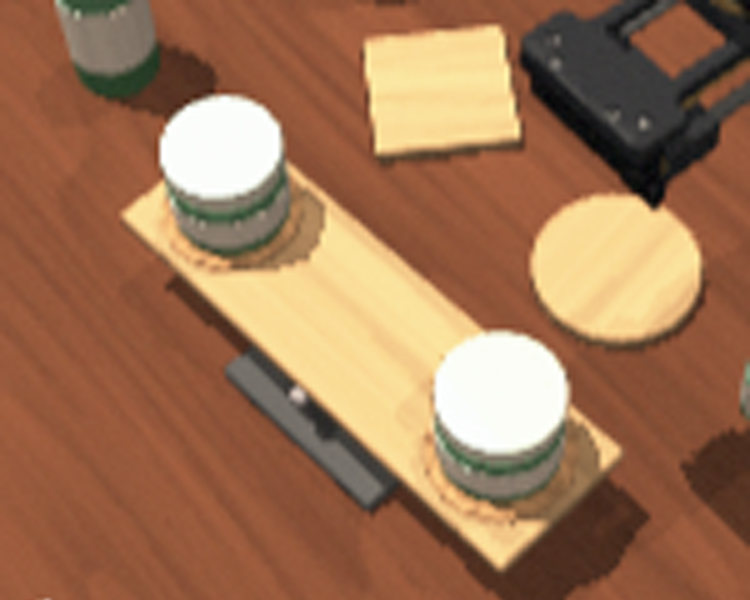

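View pics/t10.png

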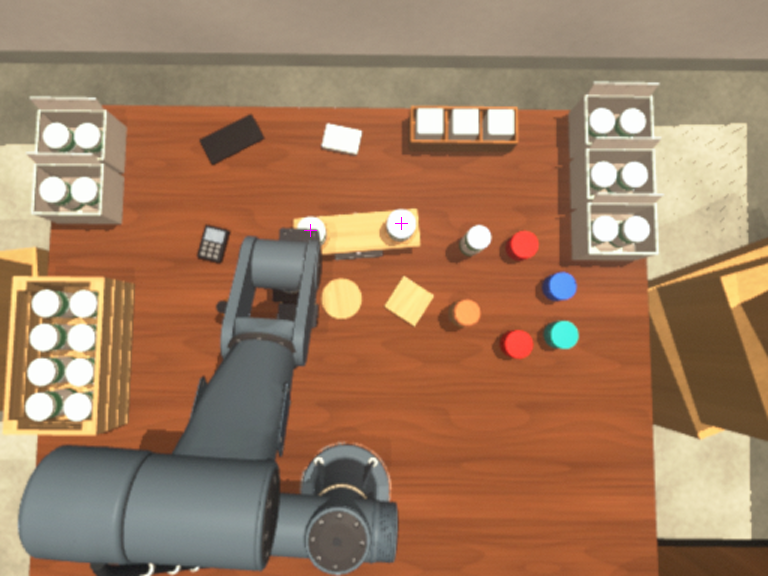

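Both jars appear centred. To check that the tray is level, I'll compare its corners with the first scene picture.

Run:
```python
from h import *
from rig import camera
a=cv2.imread("pics/scene0_raw.png")
b=np.ascontiguousarray(camera("scene")["pixels"][:,:,::-1])
r=[]
for y,x in ((222,255),(165,180)):
    r.append(np.vstack([cv2.resize(i[y:y+45,x:x+60],None,fx=6,fy=6,interpolation=cv2.INTER_CUBIC) for i in (a,b)]))
cv2.imwrite("pics/cmp.png",np.hstack(r))
```

```text
(no output)
```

View pics/cmp.png

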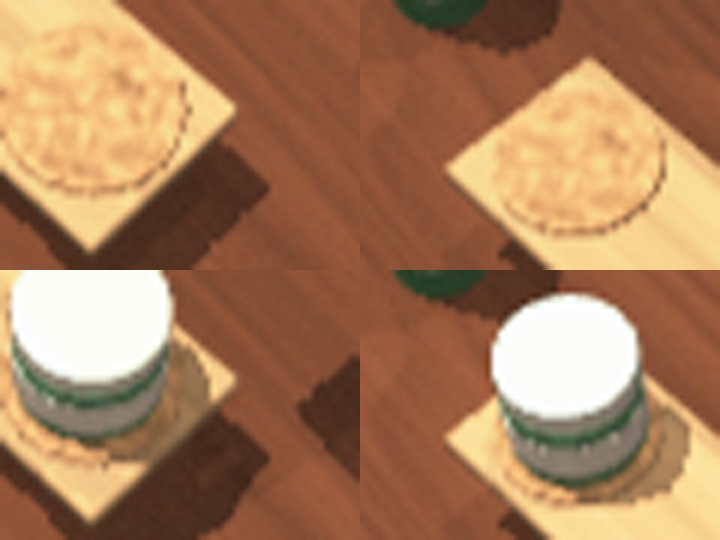

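The tray corners match the first image exactly, so the tray is level. Next is the tall jar.

>>> arm_command --plan '[[[0.5, -1.8, 0], 0], [[1, -3.6, 0], 0], [[1.5, -5.4, 0], 0], [[2, -7.2, 0], 0], [[2.5, -9, 0], 0]]'

```text
time: 14.2
position: [0.5432, -0.1453, 0.2205]
tool_rot: [0.497, -0.502, 0.503, -0.498]
ft_force: [-0.2, 0.3, 0.8]
grip_width: 0.0867
```

>>> arm_command --plan '[[[0.7, -1.8, 0], 0], [[1.4, -3.6, 0], 0], [[2.1, -5.4, 0], 0], [[2.3, -6.0, 0], 0], [[2.3, -6.0, 0], 0]]'

```text
time: 14.7
position: [0.6003, -0.2967, 0.2197]
tool_rot: [0.497, -0.502, 0.504, -0.497]
ft_force: [-0.0, 0.0, -1.2]
grip_width: 0.0869
```

Run:
```python
from h import *
go(.5911,-.3021,.065,0)
c,im=wr("pics/w11.png",[[.5911,-.3021,.125]])
white(c,im,[.5911,-.3021,.125])
```

```text
t 14.7 pos [ 0.6003 -0.2967  0.2197] jawdeg -0.7 q [-0.63  0.59  1.32 -0.    1.23 -0.61] F [-0.   0.  -1.2] w 0.0869
units [-0.37 -0.22 -6.19] turn 0.14
pred [244.9 198.2]
lid px [246.6 199.3] [54.9 58.6] world [ 0.5927 -0.3032  0.125 ]
```

View pics/w11.png

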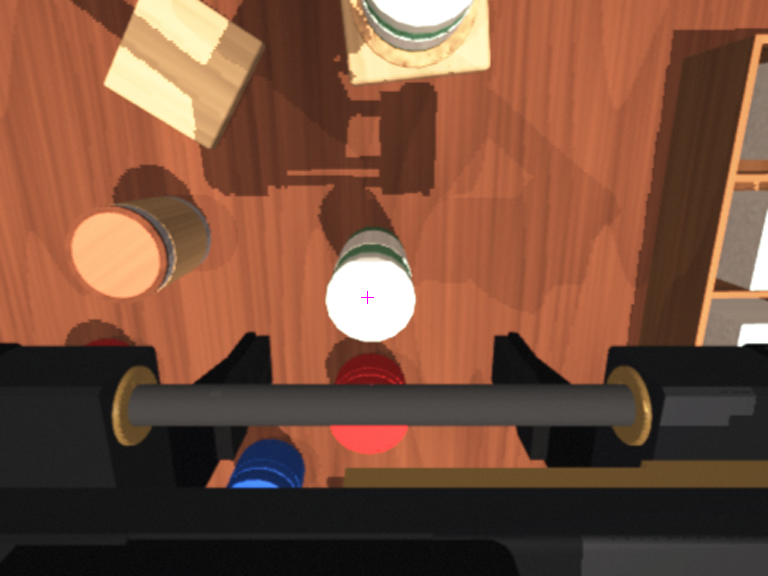

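The tall lid at (370,298) is within 2 mm of the prediction. Descending to grip it.

>>> arm_command --plan '[[[-0.33, -0.24, 0], 0], [[-0.33, -0.24, -1.8], 0], [[-0.33, -0.24, -3.6], 0], [[-0.33, -0.24, -5.2], 0], [[-0.33, -0.24, -6.2], 0]]'

```text
time: 15.25
position: [0.588, -0.2957, 0.0628]
tool_rot: [-0.499, 0.504, -0.5, 0.498]
ft_force: [-0.6, 0.3, 0.0]
grip_width: 0.0868
```

>>> arm_command --plan '[[[0, 0, 0], 0], [[0, 0, 0], 0], [[0, 0, 0], 0], [[0, 0, 0], 0], [[0, 0, 0], 0]]' --fingers -1 --force 20

```text
time: 15.75
position: [0.5917, -0.2992, 0.0675]
tool_rot: [0.497, -0.501, 0.504, -0.498]
ft_force: [2.4, 0.2, 1.1]
grip_width: 0.0549
```

>>> arm_command --plan '[[[0, 0, 0], 0], [[0, 0, 0], 0], [[0, 0, 0], 0], [[0, 0, 0], 0]]'

```text
time: 16.15
position: [0.5918, -0.2993, 0.0674]
tool_rot: [0.497, -0.501, 0.504, -0.498]
ft_force: [1.5, 0.2, 5.8]
grip_width: 0.0539
```

>>> arm_command --plan '[[[0, 0, 1.0], 0], [[0, 0, 2.6], 0], [[0, 0, 4.4], 0], [[0, 0, 6.0], 0], [[0, 0, 6.8], 0]]'

```text
time: 16.65
position: [0.5911, -0.2992, 0.2393]
tool_rot: [0.498, -0.501, 0.504, -0.498]
ft_force: [0.5, -1.5, -2.5]
grip_width: 0.0537
```

>>> arm_command --plan '[[[-0.7, 1.6, 0], 0], [[-1.4, 3.2, 0], 0], [[-2.1, 4.8, 0], 0], [[-2.8, 6.4, 0], 0], [[-3.5, 8.0, 0], 0]]'

```text
time: 17.15
position: [0.5008, -0.0967, 0.2348]
tool_rot: [-0.498, 0.503, -0.502, 0.497]
ft_force: [0.5, 0.8, -2.3]
grip_width: 0.0539
```

>>> arm_command --plan '[[[-0.7, 1.6, 0], 0], [[-1.4, 3.2, 0], 0], [[-1.9, 4.6, 0], 0], [[-1.9, 4.6, 0], 0], [[-1.9, 4.6, 0], 0]]'

```text
time: 17.65
position: [0.4545, 0.0171, 0.2354]
tool_rot: [-0.499, 0.502, -0.502, 0.498]
ft_force: [0.9, -1.2, -2.5]
grip_width: 0.0539
```

Run:
```python
from h import *
go(.4554,.019,.095,0)
c,im=wr("pics/w12.png",[[.4554,.0165,.012]])
```

```text
t 17.65 pos [0.4545 0.0171 0.2354] jawdeg -0.4 q [-0.21  0.28  1.83 -0.    1.03 -0.2 ] F [ 0.9 -1.2 -2.5] w 0.0539
units [ 0.03  0.08 -5.61] turn 0.08
pred [255.7 165.3]
```

View pics/w12.png

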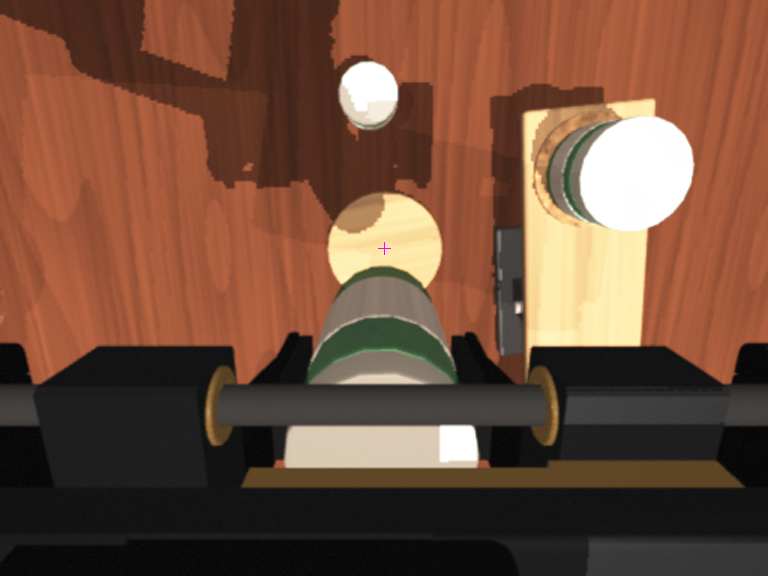

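The round board spans x 328–441, centred at 384.5, in line with the held jar. Lowering.

>>> arm_command --plan '[[[0, 0.08, -1.6], 0], [[0, 0.08, -3.2], 0], [[0, 0.08, -4.6], 0], [[0, 0.08, -5.6], 0], [[0, 0.08, -6.0], 0]]'

```text
time: 18.2
position: [0.4548, 0.0173, 0.0832]
tool_rot: [-0.498, 0.504, -0.502, 0.496]
ft_force: [-0.6, -0.6, -2.0]
grip_width: 0.0539
```

>>> arm_command --plan '[[[0, 0, 0], 0], [[0, 0, 0], 0]]'

```text
time: 18.4
position: [0.4565, 0.0178, 0.0861]
tool_rot: [0.497, -0.502, 0.503, -0.498]
ft_force: [-0.1, 0.4, -2.9]
grip_width: 0.0536
```

Run:
```python
from h import *
go(.4554,.019,.0794,0)
c,im=wr("pics/w13.png",[])
```

```text
t 18.4 pos [0.4565 0.0178 0.0861] jawdeg -0.6 q [-0.21  0.55  1.97 -0.    0.62 -0.2 ] F [-0.1  0.4 -2.9] w 0.0536
units [-0.04  0.05 -0.27] turn 0.11
```

View pics/w13.png

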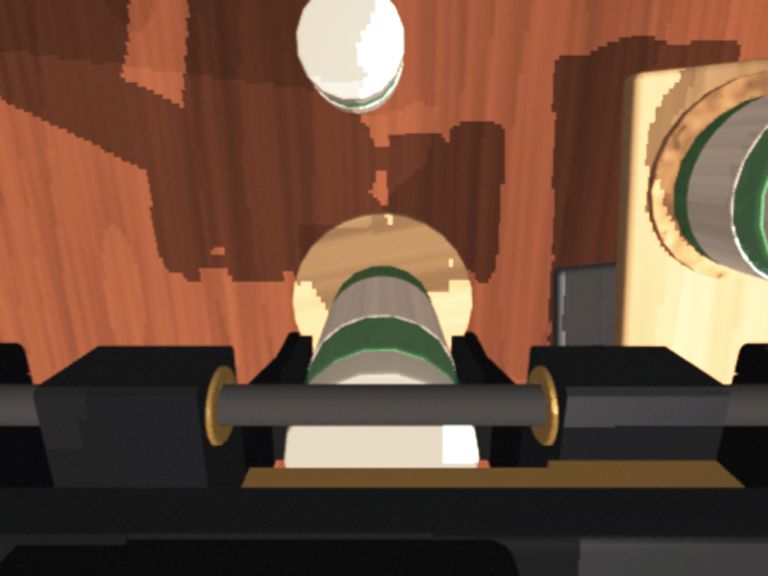

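Run:
```python
from h import *
from rig import camera
c=camera("wrist")
a=at(c,383/1.5-.17,213/1.5-.17,.012); b=at(c,383/1.5-.17,266/1.5-.17,.0187)
l=at(c,293/1.5,300/1.5,.012); r=at(c,473/1.5,300/1.5,.012)
print("board centre y",a[1]-.05,"jar y",b[1]-.027, l,r)
```

```text
board centre y 0.015135140106648196 jar y 0.011248269556937519 [0.40715206 0.01765313 0.012     ] [0.50666542 0.01677461 0.012     ]
```

The wrist view puts the jar about 4 mm short of the board centre in y. I'll correct this, then lower and release.

>>> arm_command --plan '[[[0, 0.15, 0], 0], [[0, 0.15, -0.1], 0], [[0, 0.15, -0.2], 0], [[0, 0.15, -0.28], 0], [[0, 0.15, -0.28], 0]]'

```text
time: 19.0
position: [0.4558, 0.0222, 0.0791]
tool_rot: [0.498, -0.502, 0.503, -0.498]
ft_force: [-0.9, -0.7, 4.9]
grip_width: 0.0538
```

>>> arm_command --plan '[[[0, 0, 0], 0], [[0, 0, 0], 0], [[0, 0, 0], 0], [[0, 0, 0], 0], [[0, 0, 0], 0]]' --fingers 0.7

```text
time: 19.5
position: [0.4553, 0.0223, 0.0785]
tool_rot: [-0.498, 0.502, -0.502, 0.498]
ft_force: [-0.2, 0.4, 0.3]
grip_width: 0.0732
```

>>> arm_command --plan '[[[0, 0, 0], 0], [[0, 0, 0.8], 0], [[0, 0, 2.4], 0], [[0, 0, 4], 0], [[0, 0, 5.4], 0]]' --fingers 1

```text
time: 20.0
position: [0.4552, 0.0223, 0.2152]
tool_rot: [0.498, -0.502, 0.502, -0.498]
ft_force: [0.8, -0.5, 0.2]
grip_width: 0.087
```

>>> arm_command --plan '[[[0, 1.8, 0], 0], [[-0.2, 3.6, 0], 0], [[-0.5, 4.7, 0], 0], [[-0.5, 4.7, 0], 0], [[-0.5, 4.7, 0], 0]]'

```text
time: 20.5
position: [0.4425, 0.14, 0.2135]
tool_rot: [0.498, -0.502, 0.502, -0.498]
ft_force: [-0.2, -0.7, 0.3]
grip_width: 0.0869
```

Run:
```python
from h import *
go(.4435,.1359,.024,0)
c,im=wr("pics/w14.png",[[.4435,.1359,.058]])
white(c,im,[.4435,.1359,.058])
c,im=wr("pics/s14.png",[[.4554,.0165,.137]],"scene")
```

```text
t 20.5 pos [0.4425 0.14   0.2135] jawdeg -0.4 q [ 0.07  0.33  1.83 -0.    0.98  0.07] F [-0.2 -0.7  0.3] w 0.0869
units [ 0.04 -0.16 -7.58] turn 0.08
pred [255.9 180.4]
lid px [257.1 179.9] [36.4 38.5] world [0.4448 0.1365 0.058 ]
pred [296.1 177.3]
```

View pics/w14.png

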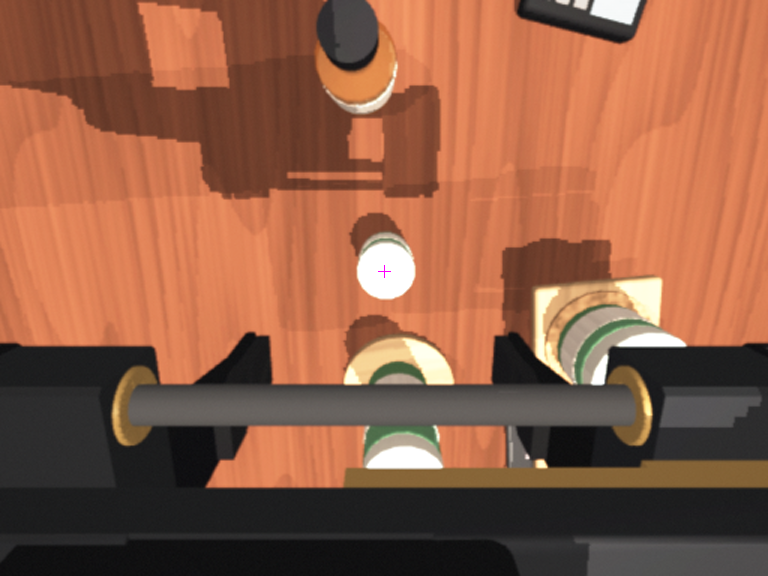

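View pics/s14.png

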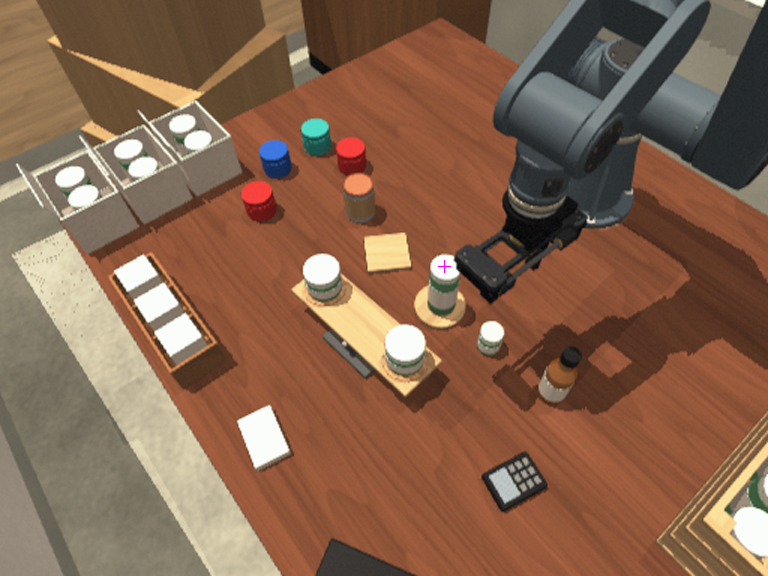

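The tall jar stands in the centre of the round board. The small lid at (386,271) agrees with the prediction. Picking it up.

>>> arm_command --plan '[[[0.04, -0.14, -1.8], 0], [[0.04, -0.14, -3.6], 0], [[0.04, -0.14, -5.4], 0], [[0.04, -0.14, -6.8], 0], [[0.04, -0.14, -7.5], 0]]'

```text
time: 21.1
position: [0.4429, 0.1347, 0.0232]
tool_rot: [-0.498, 0.504, -0.502, 0.496]
ft_force: [0.1, 1.0, 0.2]
grip_width: 0.0871
```

>>> arm_command --plan '[[[0, 0, 0], 0], [[0, 0, 0], 0], [[0, 0, 0], 0], [[0, 0, 0], 0], [[0, 0, 0], 0]]' --fingers -1 --force 12

```text
time: 21.6
position: [0.4446, 0.1363, 0.0271]
tool_rot: [0.497, -0.502, 0.503, -0.498]
ft_force: [-0.4, -0.2, 0.2]
grip_width: 0.0548
```

>>> arm_command --plan '[[[0, 0, 0], 0], [[0, 0, 0], 0], [[0, 0, 0], 0], [[0, 0, 0], 0], [[0, 0, 0], 0]]'

```text
time: 22.1
position: [0.4443, 0.1364, 0.0266]
tool_rot: [0.497, -0.502, 0.502, -0.498]
ft_force: [0.0, -0.8, 6.6]
grip_width: 0.0415
```

>>> arm_command --plan '[[[0, 0, 1.0], 0], [[0, 0, 2.6], 0], [[0, 0, 4.4], 0], [[0, 0, 6.2], 0], [[0, 0, 8], 0]]'

```text
time: 22.6
position: [0.4429, 0.1363, 0.2275]
tool_rot: [-0.498, 0.502, -0.502, 0.497]
ft_force: [1.0, 0.1, -2.0]
grip_width: 0.0419
```

>>> arm_command --plan '[[[0.1, -1.8, 0], 0], [[0.1, -3.6, 0], 0], [[0.2, -5.4, 0], 0], [[0.2, -7.2, 0], 0], [[0.3, -9, 0], 0]]'

```text
time: 23.1
position: [0.4503, -0.09, 0.2258]
tool_rot: [-0.498, 0.503, -0.502, 0.498]
ft_force: [1.2, 0.2, -0.7]
grip_width: 0.0419
```

>>> arm_command --plan '[[[0, -1.5, 0], 0], [[0, -2.5, -2], 0], [[0, -2.5, -3.5], 0], [[0, -2.5, -4], 0], [[0, -2.5, -4], 0]]'

```text
time: 23.6
position: [0.4491, -0.1503, 0.1236]
tool_rot: [-0.498, 0.505, -0.5, 0.497]
ft_force: [-0.5, 0.5, -0.2]
grip_width: 0.0415
```

Run:
```python
from h import *
go(.451,-.1505,.0386,0)
c,im=wr("pics/w15.png",[[.4509,-.1505,.012]])
```

```text
t 23.6 pos [ 0.4491 -0.1503  0.1236] jawdeg -0.6 q [-0.56  0.49  1.9   0.    0.76 -0.55] F [-0.5  0.5 -0.2] w 0.0415
units [ 0.07 -0.01 -3.4 ] turn 0.11
pred [257.7 188. ]
```

View pics/w15.png

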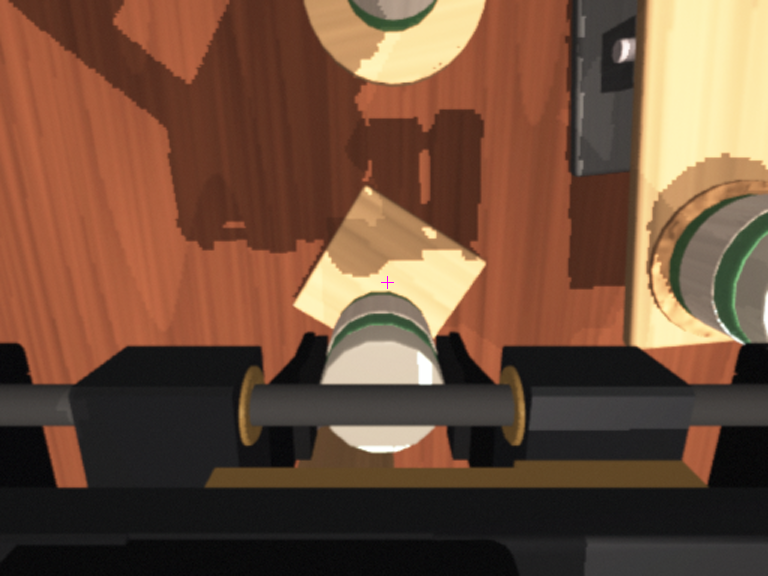

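The square board's corners at (294,304) and (487,263) give a centre of about (390,283), against a prediction of (387,282). Lowering.

>>> arm_command --plan '[[[0.1, 0, -1.2], 0], [[0.1, 0, -2.2], 0], [[0.1, 0, -2.9], 0], [[0.1, 0, -3.2], 0], [[0.1, 0, -3.2], 0]]'

```text
time: 24.15
position: [0.4542, -0.1512, 0.0463]
tool_rot: [0.498, -0.502, 0.502, -0.498]
ft_force: [-0.6, 1.1, -0.9]
grip_width: 0.0413
```

Run:
```python
from h import *
go(.452,-.1505,.0386,0)
c,im=wr("pics/w16.png",[[.4509,-.1505,.012]])
```

```text
t 24.15 pos [ 0.4542 -0.1512  0.0463] jawdeg -0.5 q [-0.56  0.65  1.93 -0.    0.56 -0.55] F [-0.6  1.1 -0.9] w 0.0413
units [-0.09  0.03 -0.31] turn 0.09
pred [250.8 215.8]
```

View pics/w16.png

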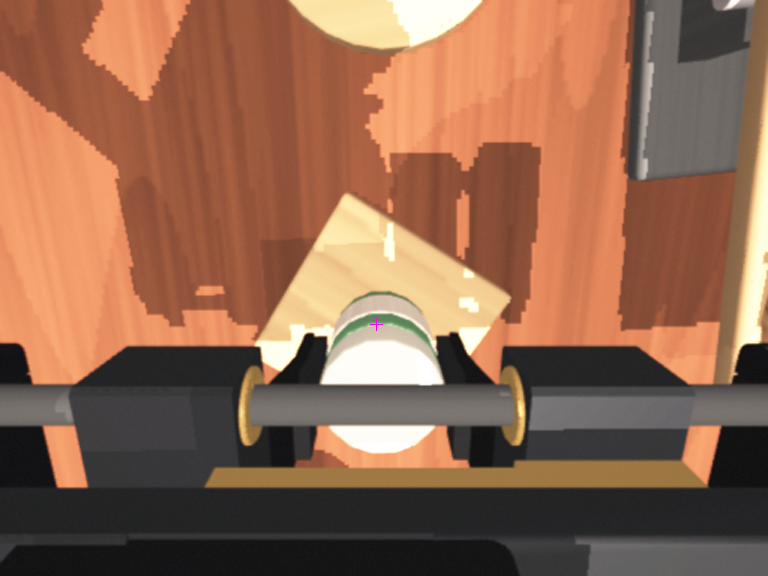

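Run:
```python
from h import *
from rig import camera
c=camera("wrist")
f=lambda u,v,z: at(c,u/1.5-.17,v/1.5-.17,z).round(4)
a=f(255,343,.012);b=f(511,298,.012);k=f(347,193,.012)
print((a+b)/2,a,b,k,"jar far",f(381,291,.0197)-[0,.021,0])
```

```text
[ 0.45345 -0.1494   0.012  ] [ 0.3937 -0.1601  0.012 ] [ 0.5132 -0.1387  0.012 ] [ 0.4392 -0.0908  0.012 ] jar far [ 0.4535 -0.1536  0.0197]
```

>>> arm_command --plan '[[[-0.04, 0.1, 0], 0], [[-0.04, 0.1, -0.12], 0], [[-0.04, 0.1, -0.22], 0], [[-0.04, 0.1, -0.3], 0], [[-0.04, 0.1, -0.3], 0]]'

```text
time: 24.75
position: [0.4529, -0.1488, 0.0386]
tool_rot: [0.498, -0.502, 0.502, -0.498]
ft_force: [0.3, 0.1, 0.4]
grip_width: 0.0414
```

>>> arm_command --plan '[[[0, 0, 0], 0], [[0, 0, 0], 0], [[0, 0, 0], 0], [[0, 0, 0], 0], [[0, 0, 0], 0]]' --fingers 0.5

```text
time: 25.25
position: [0.4528, -0.1488, 0.0385]
tool_rot: [-0.498, 0.502, -0.502, 0.498]
ft_force: [-0.2, -0.0, 0.6]
grip_width: 0.064
```

>>> arm_command --plan '[[[0, 0, 0.4], 0], [[0, 0, 1.2], 0], [[0, 0, 2.8], 0], [[0, 0, 4.6], 0], [[0, 0, 6.4], 0]]'

```text
time: 25.75
position: [0.4522, -0.1484, 0.2006]
tool_rot: [-0.498, 0.502, -0.502, 0.498]
ft_force: [0.3, -0.8, 0.1]
grip_width: 0.0654
```

>>> arm_command --plan '[[[-0.2, -1.8, 0], 0], [[-0.4, -3.6, 0.5], 0], [[-0.6, -5.4, 1], 0], [[-0.8, -7.2, 1], 0], [[-1, -9, 1], 0]]'

```text
time: 26.25
position: [0.4274, -0.3754, 0.2251]
tool_rot: [0.498, -0.502, 0.503, -0.498]
ft_force: [0.2, -0.0, 0.0]
grip_width: 0.0653
```

Run:
```python
from h import *
st()
c,im=wr("pics/s17.png",[],"scene")
c,im=wr("pics/t17.png",[],"top")
cv2.imwrite("pics/t17c.png",cv2.resize(im[130:230,100:290],None,fx=4,fy=4,interpolation=cv2.INTER_CUBIC))
```

```text
t 26.25 pos [ 0.4274 -0.3754  0.2251] jawdeg -0.5 q [-0.92  0.45  1.57  0.    1.12 -0.91] F [ 0.2 -0.   0. ] w 0.0653
```

View pics/s17.png

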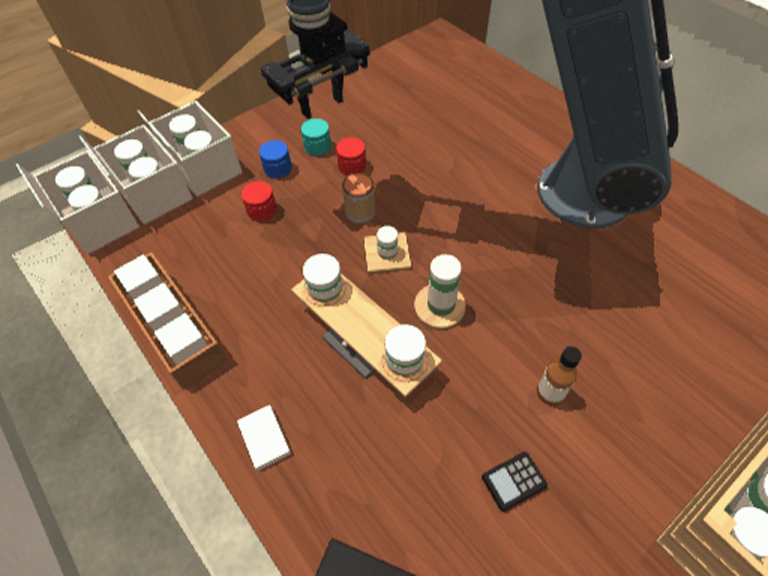

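View pics/t17c.png

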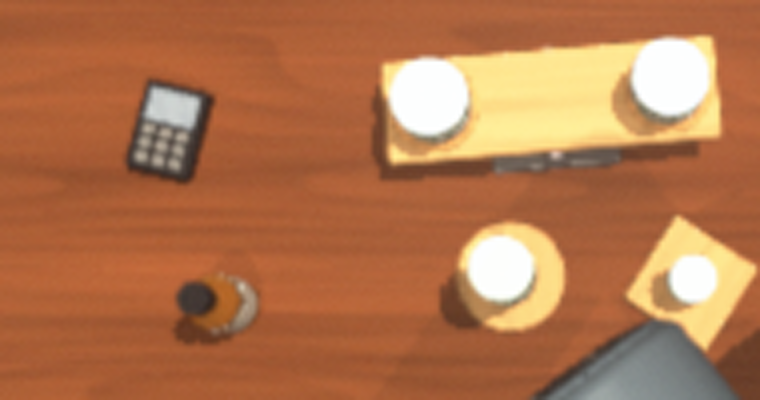

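Run:
```python
from h import *
from rig import camera
c=camera("top");im=np.ascontiguousarray(c["pixels"][:,:,::-1])
for X in ([.6027,.0831,.128],[.6208,-.1251,.128],[.4554,.0165,.137],[.4509,-.1505,.07]): print(X);white(c,im,X)
a=cv2.imread("pics/scene0_raw.png");b=np.ascontiguousarray(camera("scene")["pixels"][:,:,::-1])
r=[np.vstack([cv2.resize(i[y:y+45,x:x+60],None,fx=6,fy=6,interpolation=cv2.INTER_CUBIC) for i in (a,b)]) for y,x in ((222,255),(165,180))]
cv2.imwrite("pics/cmp2.png",np.hstack(r))
```

```text
[0.6027, 0.0831, 0.128]
lid px [206.7 153.7] [18.4 19.1] world [0.6016 0.0827 0.128 ]
[0.6208, -0.1251, 0.128]
lid px [267.2 148.6] [18.4 18.7] world [ 0.6207 -0.1239  0.128 ]
[0.4554, 0.0165, 0.137]
lid px [224.6 196.5] [15.4 15.4] world [0.4549 0.0192 0.137 ]
[0.4509, -0.1505, 0.07]
lid px [273.  199.2] [10.7 11.4] world [ 0.4511 -0.1483  0.07  ]
```

View pics/cmp2.png

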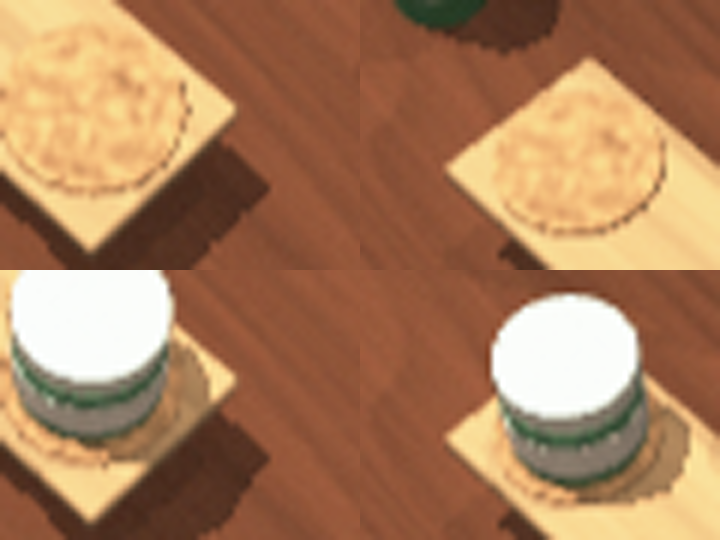

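All four jars are within about 3 mm of their target centres, the tray is level, and the gripper is clear. Handing in.

```bash
python3 -c "
from rig import hand_in
print(hand_in())"
```

```text
the job is handed in; nothing more can be done
None
```

The tasting display is set out and handed in at about 26 s of the 128 s allowed. I loaded the tray first: one squat jar on pad_b, then the other on pad_a. Then I stood the tall jar on the round board and the small jar on the square board.

- **Centring:** in the last top picture every jar is within about 3 mm of where that camera first placed its pad or board. The tall jar is the furthest off, about 2.7 mm in y. I shifted the tall and small jars 2.5–4 mm in y because the wrist camera put the board centres there, so the two cameras disagree by that much.
- **Tray level:** the tray corners in the last scene picture match those of the empty, level tray.
- **Jars and bystanders:** all four jars stand upright. The sauce bottle, tin, card reader and coloured look-alikes look unmoved.
- **Forces:** the highest force I read was about 7 N, and the gripper was clear of everything at hand-in.

No check failed.

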